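# Stop a tube carrier at the flip-down flag

## Task

Flip the stop flag down across the carrier track until it lies fully down, then slide the tube carrier along the track against the sprung buffer pad on the flag and hold it pressed there with a gentle steady push of about 10 N (never over 15 N) for two seconds. Ease off slowly and leave the carrier standing in the track, still touching the pad, with the flag down; keep the carrier in the track all the time and do not disturb the stamp, the label roll or the pen.

Things in the scene. Friction and masses are not known exactly. Their poses are not given: they have to be found in the camera images.
- track: Fixed aluminium U-shaped track on the bench, 340 mm long (its x; feed direction +x), 66 mm wide. Origin: centre of its underside, z up. Floor 6 mm above the bench; side walls 5 mm thick, centred at y = +-21 mm, tops 21 mm above the bench, 37 mm clear between them; ends open. Bystanders stand beside it.
- flag_hinge (a point): Point on the hinge line of the flag, at x 95, y 36, z 64 mm of the track; its axes are the track's. The hinge line runs along the track's x. Two fixed grey cheeks, 66 mm high above the bench, stand 14 mm either side of it along x (each 8 mm along x, 12 mm along y).
- flag (a joint): Angle of the steel stop flag, rad: 0 = fully down across the track (hard end stop), 1.57 = upright, 2.0 = leaning back (end stop). Starts at 1.2 to 1.9. Hinge friction about 0.06 N m, flag 100 g: it stays where it is left. Down, its 8 mm thick blade spans y = +36 to -31 mm of the track, top at z = 72 mm, lower edge at z = 24 mm over the track's middle.
- flag_tab (a point): Point on the axis of the black round finger tab (12 mm diameter) at the free end of the flag, 80 mm from the hinge line; the tab runs from 64 to 94 mm from it. Flag down: at x 95, y -44, z 64 mm of the track; flag upright: y 36, z 144 mm.
- stop_blade (a point): Point in the middle plane of the flag's blade where the axis of the round rubber buffer pad (18 mm diameter) crosses it: x 95, y 0, z 34 mm of the track when the flag is down. The pad is on the -x side; its face stands 22 to 57 mm from this point, by an adjusting screw whose setting is not measured. It is sprung: about 5 N per mm, 5 mm at most, then hard.
- carrier: Grey plastic tube carrier, 110 mm long (its x, along the track), 34 mm wide, 50 mm high, five empty wells in its top, 0.14 to 0.28 kg, standing in the track before the flag. Origin: centre of its underside, z up. Sliding it takes about 0.7 to 2.5 N (more if also pushed down). When a push on the pad is eased off, the spring moves it back a little until friction holds it, still touching.
- stamp: Bystander: rubber stamp with turned wooden handle, 29 x 50 x 78 mm, on the track's -y side. Origin: centre of its underside.
- label_roll: Bystander: white roll of labels, 82 mm diameter, 40 mm high, lying flat on the track's -y side. Origin: centre of its underside.
- pen: Bystander: blue pen, 145 mm long, 12 mm wide, 9 mm high, lying on the robot's side of the track (its +y side). Origin: centre of its underside.

How it is judged:
By the outcome, as a careful person would: the job done as asked, in the order asked, and still so for the second after the job is handed in, with the robot touching nothing.
It also fails if it takes over 64 s, if anything falls off the work surface, if the arm or the gripper's body presses on something with over 40 N, if the wrist force passes 120 N, or if a joint passes its speed limit or range.

## Robot

A 6-joint arm with a two-finger parallel gripper is mounted at the origin on a cart in front of the work surface, level with it; the furniture and walls round the work are solid. World frame = base frame: x ahead of the robot, y to its left, z up, the work surface at z = 0. Lengths are in m, angles in rad, forces in N, time in s.
With the tool pointing down it reaches from about 0.35 to 0.975 m from the base axis. Payload 4.9 kg.
Tool frame: the origin (TCP) lies on the front face of the gripper's body, between the roots of the fingers; the fingertips stand ctrl.finger_overhang ahead of it and the grasp point (between the pads) lies 54 mm ahead of it (ctrl.finger_overhang is the distance from the TCP to the fingertips, in m); z points along the fingers, y is the line along which they close (so a half turn about z gives the same grasp; the last joint's range is limited). The gripper opens to 85 mm and grips with 20 to 120 N. Pads are 22 mm wide; open, the fingers measure 114 mm over their backs; the gripper's body (76 mm by 85 mm) begins 54 mm behind the grasp point. The pads swing forward as they close: fully open they stand 13 mm farther back than shut.
Start: joints at [-1.466, 0.053, 1.613, -0, 1.476, -0.119], TCP at [0.139, -0.609, 0.304] pointing down, gripper open.
Joint ranges: [-3.01, 3.01], [-1.01, 2.22], [0.06, 2.58], [-1.02, 4.17], [0.09, 2.62], [-3.14, 3.14]. Speed limits (rad/s): [2.57, 2.57, 3.14, 3.14, 3.14, 3.14].

## Interface

Orientations are given as a rotation vector (axis times angle).
In Python, from station import ctrl, vision gives the robot as it stands. The module is installed in compiled form; this text tells all that it offers.
- The arm moves only by the tool drive_tool, never from a script. Its argument "rows" is a list of rows, each a list of 2 entries, a list of its own where there are three numbers: the shift along the tool's x, y, z in m, then the turn about the tool's z in rad. A call has 1 to 10 rows; each row shifts and turns the commanded pose from where the row before left it, along the tool's axes as they then stand; what a row does not reach is not made up. A row lasts 1/10 s, in which the tool goes at most 50 mm and 8.59 degrees, less where a joint would pass 70% of its speed; a pose out of reach is approached as far as the arm can. A call with a gripper value outside its range is refused whole. "jaw" is the closure, from 0 (fully open) to 1 (shut), set as the call begins (left out, the last holds). The fingers move at their own pace and stop on an object; "grip_force" is the grip in N (left out, the last holds). Time passes only in rows, so rows that do not move let the fingers close. It gives the time, the measured TCP pose, the force, the opening and the grip force at its end, in the units of the state.
- ctrl.get_obs(): the state, without advancing time (a new reading comes with each control period).
- vision.get_image(name): name is "scene" or "top"; returns a dict with "image" (384x512x3 uint8, blue, green, red), "vertical_fov" (degrees; the focal length in pixels is half the picture's height over the tangent of half this angle, whatever the lens; pixels are square), "cx", "cy" (the principal point, pixels), "dist_coeffs" ([k1, k2, p1, p2, k3] as OpenCV has them; the pictures are not rectified), "R" (3x3) and "t" (3): a world point X has camera coordinates R X + t. Camera axes: x right, y down, z forward; pixel columns grow to the right and rows downward; lengths in m; the calibration is good to about 2 mm. A picture is of the moment at which its call begins. There is no depth.
- ctrl.finish_job(): hands the job in; it is judged then, once.
The state is a dict: "t": time; "q": joint angles; "dq": joint speeds; "effort": joint torques, N m; "tool_pos": TCP position; "tool_rot": TCP orientation; "contact_force": force on the tool from outside, world axes, zero at the start; "wrist_torque": the same for the moment, N m; "opening": finger opening in m; "grip_force": force on a finger pad.
Only numpy, scipy, OpenCV 4.12 (cv2) and the standard library are available. Lean on these libraries where they do the work, as an engineer would, in place of code of your own. Each camera call takes 0.05 s, during which the arm holds its last target. There are 200 camera calls.

## Working session

There is one attempt and no reset: what is moved stays moved. The work goes in short steps, Python scripts to look and compute and a tool call to move; the robot and the scene stay as the last step left them, time stands still between calls to the robot, and variables do not carry over. Pictures are saved under pics/ and viewed, at most 10 in all, crops included, and the job is handed in when it is done.

Besides the shell and the picture viewer there is one more tool, called after "Call:" as name([rows], argument=value, ...), one row to a line, values as JSON. drive_tool: Moves the arm, as the interface text tells. Its arguments: {"type":"object","properties":{"rows":{"type":"array","items":{"type":"array"}},"jaw":{"type":"number"},"grip_force":{"type":"number"}},"required":["rows"]}

```bash
mkdir -p pics
cat > h.py <<'E'
import numpy as np, cv2
from station import ctrl, vision
def cam(name):
    d=vision.get_image(name); im=d["image"]; f=im.shape[0]/2/np.tan(np.radians(d["vertical_fov"])/2)
    K=np.array([[f,0,d["cx"]],[0,f,d["cy"]],[0,0,1]]); return im,K,np.array(d["dist_coeffs"],float),np.array(d["R"]),np.array(d["t"])
def ray(c,p):
    im,K,D,R,t=c; u=cv2.undistortPoints(np.array(p,float).reshape(-1,1,2),K,D).reshape(-1,2)
    d=np.c_[u,np.ones(len(u))]@R; return -R.T@t,d
def onz(c,p,z):
    o,d=ray(c,p); return o+d*((z-o[2])/d[:,2])[:,None]
def tri(c1,p1,c2,p2):
    o1,d1=ray(c1,p1);o2,d2=ray(c2,p2);out=[]
    for a,b in zip(d1,d2):
        s=np.linalg.lstsq(np.c_[a,-b],o2-o1,rcond=None)[0]; A=o1+a*s[0];B=o2+b*s[1]; out.append(np.r_[(A+B)/2,np.linalg.norm(A-B)])
    return np.array(out)
def proj(c,X):
    im,K,D,R,t=c; return cv2.projectPoints(np.array(X,float).reshape(-1,3),cv2.Rodrigues(R)[0],t,K,D)[0].reshape(-1,2)
E
python3 - <<'E'
from h import *
for n in("scene","top"):
    c=cam(n); cv2.imwrite(f"pics/{n}0.png",cv2.resize(c[0],(800,600),interpolation=cv2.INTER_CUBIC)); print(n,(-c[3].T@c[4]).round(3),c[3].round(2).tolist(),c[1][0,0],c[2])
o=ctrl.get_obs(); print({k:np.round(v,3).tolist() for k,v in o.items()}, ctrl.finger_overhang)
E
```

```text
scene [0.171 0.835 0.454] [[-0.87, -0.5, 0.02], [-0.22, 0.35, -0.91], [0.45, -0.79, -0.41]] 462.7133385902806 [0.05935771 0.         0.         0.         0.        ]
top [0.413 0.083 0.965] [[-0.02, -1.0, -0.03], [-0.99, 0.03, -0.17], [0.17, 0.03, -0.98]] 424.0537105233787 [0.03162857 0.         0.         0.         0.        ]
{'t': 0.1, 'q': [-1.466, 0.053, 1.614, -0.0, 1.476, -0.119], 'dq': [0.002, -0.001, -0.003, 0.0, 0.001, -0.001], 'effort': [0.001, -39.49, -37.137, -0.0, 0.004, 0.0], 'tool_pos': [0.139, -0.609, 0.303], 'tool_rot': [-3.12, -0.351, 0.0], 'contact_force': [-1.123, -0.089, 0.079], 'wrist_torque': [0.017, -0.007, -0.024], 'grip_force': 0.0, 'opening': 0.085} 0.0726
```

View pics/scene0.png

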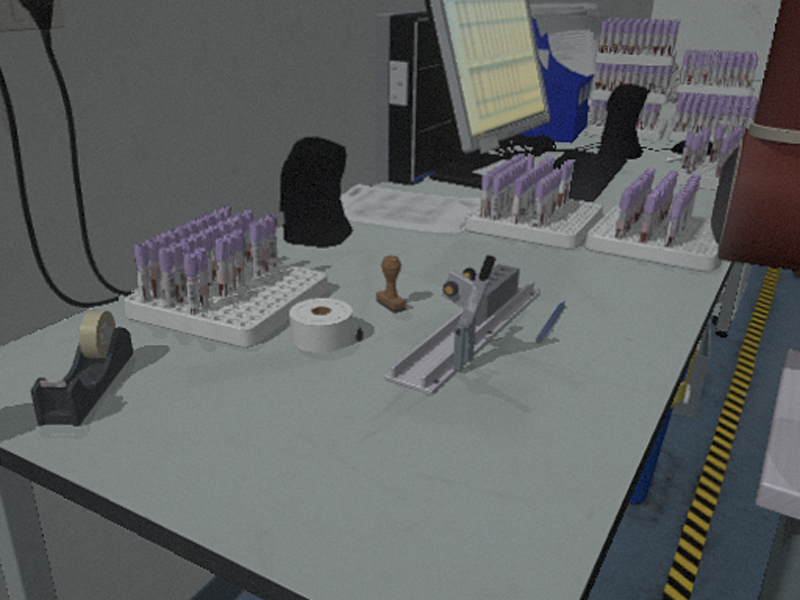

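View pics/top0.png

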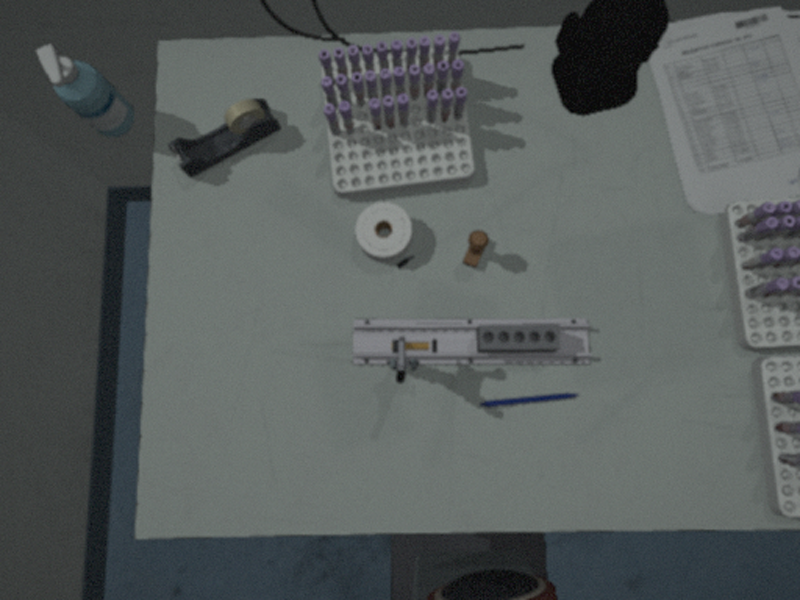

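The scene view shows the flag upright near (470,300) with the carrier behind it at (495,290). The top view shows the track spanning (353–597, 320–362), the carrier at (518,338), the flag tab at (401,377) and the pen at (530,399). The track's +x is world +y. I'll zoom in next.

Run:
```python
from h import *
c=cam("top");cv2.imwrite("pics/t1.png",cv2.resize(c[0][190:270,215:395],None,fx=4.4,fy=4.4,interpolation=cv2.INTER_CUBIC))
c=cam("scene");cv2.imwrite("pics/s1.png",cv2.resize(c[0][155:255,240:370],None,fx=6,fy=6,interpolation=cv2.INTER_CUBIC))
```

```text
(no output)
```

View pics/t1.png

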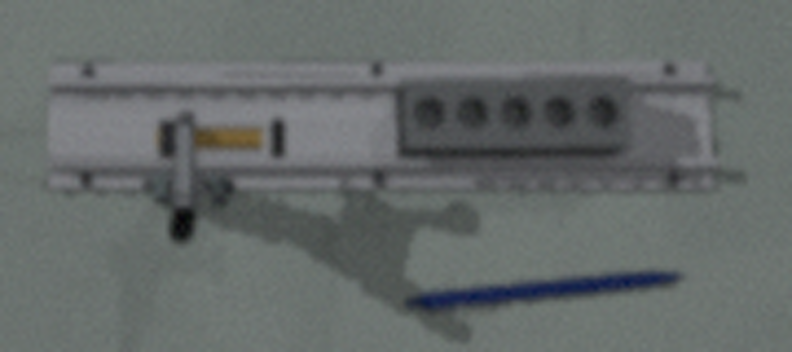

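View pics/s1.png

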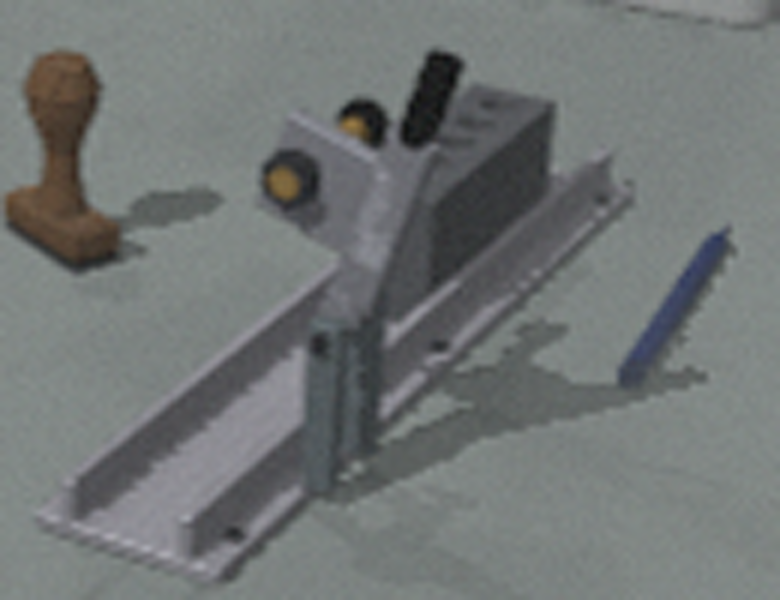

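```bash
cat >> h.py <<'E'
def T(p): return np.array(p,float)/4.4+[215,190]-0.4
def S(p): return np.array(p,float)/6+[240,155]-0.4
E
python3 - <<'E'
from h import *
a=cam("top");b=cam("scene")
P=onz(a,T([(48,65),(48,190),(712,62),(717,188)]),.004);print("track top",P.round(4).tolist())
Q=onz(b,S([(38,518),(222,580),(630,195)]),.004);print("track scene",Q.round(4).tolist())
L=np.linalg.norm
print(L(P[0]-P[2]),L(P[1]-P[3]),L(P[0]-P[1]),L(P[2]-P[3]))
print("tab mid",tri(a,T([(182,222)]),b,S([(430,99)])).round(4), "end",tri(a,T([(182,238)]),b,S([(447,56)])).round(4))
print("carrier near corner -x+y? ",tri(a,T([(628,152)]),b,S([(553,103)])).round(4))
C=onz(a,T([(400,80),(630,80),(402,152),(628,152)]),.056);print("carr",C.round(4).tolist())
xt=(P[0]+P[1]-P[2]-P[3]);xt[2]=0;xt/=L(xt);yt=np.array([-xt[1],xt[0],0]);o=P.mean(0);o[2]=0
# refine using scene
print("o",o,"xt",xt,"yaw",np.arctan2(xt[1],xt[0]))
oq=(Q[0]+Q[1])/2-xt*.17;print("o from scene",oq)
w=lambda p:o+xt*p[0]+yt*p[1]+np.array([0,0,p[2]])
for n,p in dict(hinge=(.095,.036,.064),tabup=(.095,.036,.144),tabdown=(.095,-.044,.064),cheek=(.109,.036,.066)).items():
    print(n,w(p).round(4),(proj(a,w(p))-[215,190])*4.4,(proj(b,w(p))-[240,155])*6)
E
```

```text
track top [[0.5559, 0.1903, 0.004], [0.4908, 0.1907, 0.004], [0.549, -0.1527, 0.004], [0.4843, -0.1508, 0.004]]
track scene [[0.5568, 0.1895, 0.004], [0.4908, 0.1914, 0.004], [0.4849, -0.1456, 0.004]]
0.3431035881938396 0.3416241512695918 0.06514588897607472 0.06476962931688912
tab mid [[0.4647 0.1164 0.1405 0.0007]] end [[0.4585 0.1165 0.1554 0.0041]]
carrier near corner -x+y?  [[ 0.5004 -0.0961  0.0571  0.0038]]
carr [[0.5365, 0.0116, 0.056], [0.5338, -0.0999, 0.056], [0.5012, 0.012, 0.056], [0.4987, -0.0969, 0.056]]
o [0.52001213 0.01938984 0.        ] xt [0.01963618 0.99980719 0.        ] yaw 1.5511588893408874
o from scene [0.5204381  0.02047188 0.004     ]
hinge [0.4859 0.1151 0.064 ] [[188.57803925 185.12429488]] [[352.6504203  307.11618289]]
tabup [0.4859 0.1151 0.144 ] [[181.75352209 170.61795451]] [[366.90520534  70.37814933]]
tabdown [0.5659 0.1135 0.064 ] [[188.63531943  21.68371869]] [[133.01278543 247.48460235]]
cheek [0.4862 0.1291 0.066 ] [[159.3884438  184.88387632]] [[332.91863584 318.34728261]]
```

Lengths, width and heights agree with the text. The track origin is at (0.520, 0.0195), yaw 1.551, and the flag is at about 1.84 rad. Next I align the tool so that tool x = −track y and tool y = −track x, and move round.

Call:
drive_tool([
  [[0,0,0],0.122],
  [[0,0,0],0.122],
  [[0.034,-0.036,0],0],
  [[0.034,-0.036,0],0],
  [[0.034,-0.036,0],0],
  [[0.034,-0.036,0],0],
  [[0.034,-0.036,0],0],
  [[0.034,-0.036,0],0],
  [[0.034,-0.036,0],0],
  [[0.034,-0.036,0],0],
], jaw=1, grip_force=20)

```text
t: 1.3
tool_pos: [0.4175, -0.3253, 0.3042]
tool_rot: [3.141, -0.032, 0.001]
contact_force: [0.4, -0.2, -0.8]
opening: -0.0002
grip_force: 0.0
```

```bash
cat >> h.py <<'E'
O=np.array([.520,.0195,0]);XT=np.array([.0196,.9998,0]);YT=np.array([-.9998,.0196,0])
def st():
    o=ctrl.get_obs();p=np.array(o["tool_pos"]);F=np.array(o["contact_force"]);R=cv2.Rodrigues(np.array(o["tool_rot"]))[0]
    print("t",round(o["t"],2),"TCP trk mm",np.round([(p-O)@XT*1e3,(p-O)@YT*1e3,p[2]*1e3],1),"tip z",round((p[2]-ctrl.finger_overhang)*1e3,1),"toolx",R[:,0].round(4),"z",R[:,2].round(3),"F",np.round([F@XT,F@YT,F[2]],2),"open",round(o["opening"],4))
E
python3 -c "from h import *;st()"
```

```text
t 1.3 TCP trk mm [-346.7   95.7  304.2] tip z 231.6 toolx [ 9.998e-01 -2.040e-02  6.000e-04] z [ 0.001 -0.001 -1.   ] F [-0.18 -0.38 -0.81] open -0.0002
```

Call:
drive_tool([
  [[-0.001,-0.044,0],0],
  [[-0.001,-0.044,0],0],
  [[-0.001,-0.044,0],0],
  [[-0.001,-0.044,0],0],
  [[-0.001,-0.044,0],0],
  [[-0.001,-0.044,0],0],
  [[-0.001,-0.044,0],0],
  [[-0.001,-0.044,0],0],
  [[-0.001,-0.044,0],0],
  [[0,-0.04,0],0],
])

```text
t: 2.3
tool_pos: [0.4158, 0.1111, 0.3042]
tool_rot: [-3.141, 0.031, -0.002]
contact_force: [0.7, -0.4, 0.5]
opening: 0.0002
grip_force: 0.0
```

Call:
drive_tool([
  [[0,0,0.034],0],
  [[0,0,0.034],0],
  [[0,0,0.034],0],
  [[0,0,0],0],
])

```text
t: 2.7
tool_pos: [0.4131, 0.1091, 0.1967]
tool_rot: [3.14, -0.031, -0.016]
contact_force: [-0.6, -0.2, 0.2]
opening: -0.0002
grip_force: 0.0
```

Run:
```python
from h import *
st();c=cam("scene");cv2.imwrite("pics/s2.png",cv2.resize(c[0][80:260,220:400],(600,600),interpolation=cv2.INTER_CUBIC))
```

```text
t 2.7 TCP trk mm [ 87.5 108.6 196.7] tip z 124.1 toolx [ 0.9998 -0.0198 -0.0103] z [-0.01  -0.001 -1.   ] F [-0.24  0.58  0.24] open -0.0002
```

View pics/s2.png

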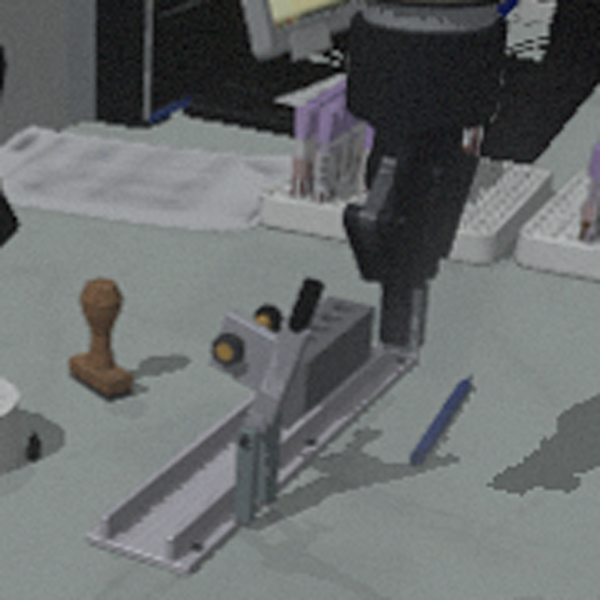

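The gripper, fingers shut, is on the robot side behind the tab: tip at (405,355), tab at (308,300), and nothing in between.

Call:
drive_tool([
  [[0.01,-0.006,-0.014],0],
  [[0.009,0,0],0],
  [[0.008,0,0],0],
  [[0.008,0,0],0],
  [[0.008,0,0],0],
  [[0.008,0,0],0],
  [[0.008,0,0],0],
  [[0.008,0,0],0],
  [[0,0,0],0],
])

```text
t: 3.65
tool_pos: [0.4843, 0.1137, 0.2158]
tool_rot: [3.141, -0.032, 0.0]
contact_force: [0.1, 1.0, -0.3]
opening: -0.0
grip_force: 0.0
```

```bash
python3 -c "from h import *;st()"
```

```text
t 3.65 TCP trk mm [ 93.5  37.6 215.8] tip z 143.2 toolx [ 9.998e-01 -2.050e-02  1.000e-04] z [ 0. -0. -1.] F [ 0.96 -0.1  -0.35] open -0.0
```

Call:
drive_tool([
  [[0.011,0,0.002],0],
  [[0.011,0,0.003],0],
  [[0.0115,0,0.005],0],
  [[0.0115,0,0.005],0],
  [[0.01,0,0.0085],0],
  [[0.0095,0,0.0085],0],
  [[0.007,0,0.0095],0],
  [[0.0065,0,0.0095],0],
  [[0,0,0],0],
])

```text
t: 4.55
tool_pos: [0.5611, 0.1121, 0.163]
tool_rot: [3.141, -0.032, -0.004]
contact_force: [-0.9, -0.8, -0.9]
opening: -0.0002
grip_force: 0.0
```

Run:
```python
from h import *
st();c=cam("scene");cv2.imwrite("pics/s3.png",cv2.resize(c[0][80:260,220:400],(600,600),interpolation=cv2.INTER_CUBIC))
```

```text
t 4.55 TCP trk mm [ 93.4 -39.3 163. ] tip z 90.4 toolx [ 0.9998 -0.0203 -0.0027] z [-0.003 -0.    -1.   ] F [-0.82  0.9  -0.95] open -0.0002
```

View pics/s3.png

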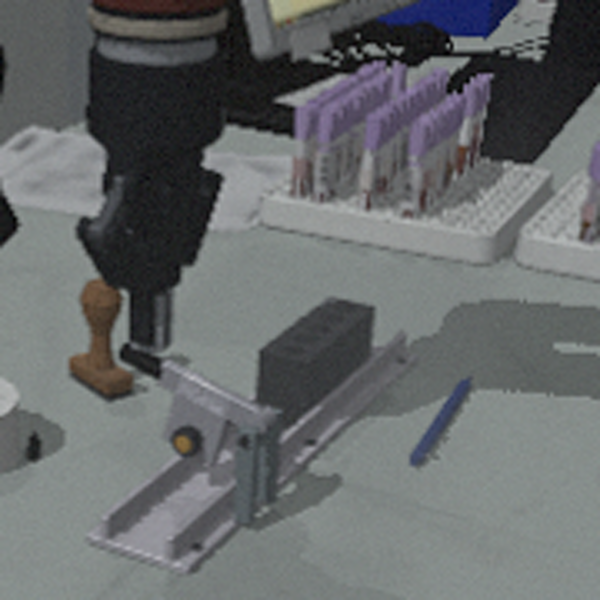

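The flag is following the tip and is now about 0.25 rad from down (tab at (140,358)). I'll press the last part gently.

Call:
drive_tool([
  [[0.004,0,0.006],0],
  [[0.003,0,0.006],0],
  [[0.002,0,0.004],0],
  [[0,0,0.002],0],
  [[0,0,0.001],0],
  [[0,0,0],0],
])

```text
t: 5.2
tool_pos: [0.5703, 0.112, 0.1458]
tool_rot: [3.141, -0.032, -0.0]
contact_force: [0.0, -0.0, -0.9]
opening: 0.0
grip_force: 0.0
```

Call:
drive_tool([
  [[0,0,0.001],0],
  [[0,0,0],0],
])

```text
t: 5.4
tool_pos: [0.5704, 0.112, 0.145]
tool_rot: [-3.141, 0.032, -0.0]
contact_force: [-0.9, 0.2, -0.9]
opening: 0.0001
grip_force: 0.1
```

Call:
drive_tool([
  [[0,0,0.001],0],
  [[0,0,0],0],
])

```text
t: 5.6
tool_pos: [0.5703, 0.112, 0.1439]
tool_rot: [-3.141, 0.032, -0.0]
contact_force: [0.4, 0.6, 0.4]
opening: -0.0
grip_force: 0.1
```

```bash
python3 -c "from h import *;st()"
```

```text
t 5.6 TCP trk mm [ 93.5 -48.5 143.9] tip z 71.3 toolx [ 0.9998 -0.0202  0.    ] z [ 0.  0. -1.] F [ 0.58 -0.4   0.36] open -0.0
```

Call:
drive_tool([
  [[0,0,0.0007],0],
  [[0,0,0],0],
])

```text
t: 5.8
tool_pos: [0.5703, 0.112, 0.1431]
tool_rot: [3.141, -0.032, -0.0]
contact_force: [0.4, 0.3, -0.3]
opening: 0.0003
grip_force: 0.1
```

Call:
drive_tool([
  [[0,0,0.0007],0],
  [[0,0,0],0],
])

```text
t: 6.0
tool_pos: [0.5704, 0.112, 0.1426]
tool_rot: [-3.141, 0.032, -0.0]
contact_force: [-0.1, -0.2, 0.6]
opening: 0.0003
grip_force: 0.3
```

Call:
drive_tool([
  [[0,0,0.0007],0],
  [[0,0,0],0],
])

```text
t: 6.2
tool_pos: [0.5705, 0.1121, 0.1424]
tool_rot: [-3.141, 0.032, -0.0]
contact_force: [-1.7, -0.6, 4.2]
opening: 0.0002
grip_force: 2.1
```

Call:
drive_tool([
  [[0,0,0.0007],0],
  [[0,0,0],0],
  [[0,0,0],0],
])

```text
t: 6.5
tool_pos: [0.5705, 0.1121, 0.1422]
tool_rot: [3.141, -0.032, 0.0]
contact_force: [-3.7, -0.9, 6.4]
opening: -0.0
grip_force: 3.6
```

Hard stop found at tab height 69.7 mm, which matches 70, so the flag is down. I'll lift and go behind the carrier.

Call:
drive_tool([
  [[0,0,-0.005],0],
  [[0,0,-0.03],0],
  [[0,0,-0.035],0],
  [[-0.007,0.034,0],0],
  [[-0.008,0.042,0],0],
  [[-0.008,0.042,0],0],
  [[-0.008,0.042,0],0],
  [[-0.008,0.042,0],0],
  [[-0.0095,0.042,0],0],
  [[0,0,0],0],
])

```text
t: 7.5
tool_pos: [0.5159, -0.1348, 0.211]
tool_rot: [3.14, -0.041, -0.0]
contact_force: [-0.2, 0.4, -0.4]
opening: -0.0003
grip_force: 0.0
```

Run:
```python
from h import *
st();c=cam("scene");a=cam("top")
cv2.imwrite("pics/m4.png",np.hstack([cv2.resize(c[0][140:260,230:390],(400,300),interpolation=cv2.INTER_CUBIC),cv2.resize(a[0][170:290,215:375],(400,300),interpolation=cv2.INTER_CUBIC)]))
```

```text
t 7.5 TCP trk mm [-154.4    1.   211. ] tip z 138.4 toolx [ 0.9997 -0.0259 -0.    ] z [-0.    -0.002 -1.   ] F [ 0.43  0.19 -0.45] open -0.0003
```

View pics/m4.png

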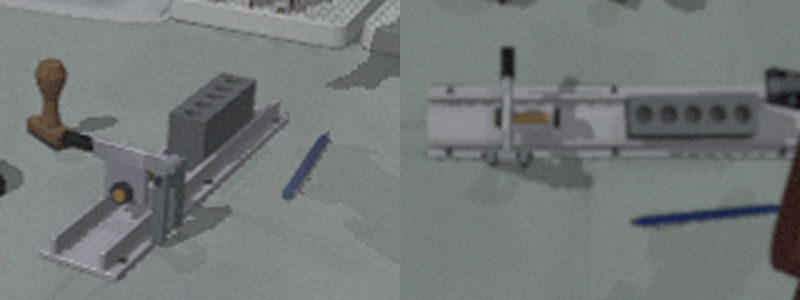

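The flag is down across the track (left (120,160), right (507,110)), the carrier is untouched, and the pad face is at (559,117) in the right half.

Call:
drive_tool([
  [[0,0,0.03],0],
  [[0,0,0.03],0],
  [[0,0,0.03],0],
  [[0,0,0.02],0],
  [[0,0,0],0],
  [[0,0,0],0],
])

```text
t: 8.2
tool_pos: [0.5172, -0.1298, 0.1012]
tool_rot: [-3.141, 0.029, 0.001]
contact_force: [0.4, -0.5, 0.3]
opening: 0.0002
grip_force: 0.0
```

Run:
```python
from h import *
for i in range(3): st(); a=cam("top")
for n,p,z in(("pad",(278.6,216.8),.034),("front",(305.8,216),.056),("rear",(358,216),.056)):
    X=onz(a,[p],z)[0]-O; print(n,X@XT*1e3,X@YT*1e3)
```

```text
t 8.2 TCP trk mm [-149.3   -0.2  101.2] tip z 28.6 toolx [ 9.998e-01 -1.850e-02 -4.000e-04] z [-0.  0. -1.] F [-0.46 -0.44  0.25] open 0.0002
t 8.25 TCP trk mm [-149.9   -0.8  102.3] tip z 29.7 toolx [ 0.9998 -0.0189  0.0017] z [ 0.002 -0.001 -1.   ] F [ 0.61 -0.17 -0.91] open 0.0
t 8.3 TCP trk mm [-150.2   -1.1  102.8] tip z 30.2 toolx [ 0.9998 -0.0191  0.0027] z [ 0.003 -0.001 -1.   ] F [-0.87 -0.33  1.41] open -0.0002
pad 50.27080963054002 0.09872482492604703
front -7.848515634443803 1.1551784059898969
rear -118.89924385290674 1.5747597623270781
```

Call:
drive_tool([
  [[0,-0.004,0],0],
  [[0,-0.004,0],0],
  [[0,-0.004,0],0],
  [[0,-0.003,0],0],
  [[0,-0.003,0],0],
  [[0,-0.004,0],0],
  [[0,-0.004,0],0],
  [[0,-0.004,0],0],
  [[0,-0.004,0],0],
  [[0,-0.004,0],0],
])

```text
t: 9.35
tool_pos: [0.5177, -0.0927, 0.1011]
tool_rot: [3.141, -0.032, 0.0]
contact_force: [-0.0, -0.8, 0.2]
opening: 0.0
grip_force: 0.6
```

Call:
drive_tool([
  [[0,-0.003,0],0],
  [[0,-0.003,0],0],
  [[0,-0.003,0],0],
  [[0,-0.003,0],0],
  [[0,-0.003,0],0],
  [[0,-0.003,0],0],
  [[0,-0.002,0],0],
  [[0,-0.002,0],0],
  [[0,-0.001,0],0],
  [[0,0,0],0],
])

```text
t: 10.35
tool_pos: [0.5182, -0.0697, 0.1011]
tool_rot: [-3.141, 0.032, -0.0]
contact_force: [-0.0, -0.9, 0.2]
opening: -0.0001
grip_force: 0.2
```

Run:
```python
from h import *
for i in range(4): st(); a=cam("top")
cv2.imwrite("pics/t5.png",cv2.resize(a[0][170:290,215:375],(640,480),interpolation=cv2.INTER_CUBIC))
```

```text
t 10.35 TCP trk mm [-8.920e+01  1.000e-01  1.011e+02] tip z 28.5 toolx [ 9.998e-01 -2.010e-02  1.000e-04] z [ 0.  0. -1.] F [-0.89  0.02  0.2 ] open -0.0001
t 10.4 TCP trk mm [-8.93e+01  1.00e-01  1.01e+02] tip z 28.4 toolx [ 9.998e-01 -2.020e-02 -1.000e-04] z [-0.  0. -1.] F [-0.22  0.17 -0.93] open 0.0
t 10.45 TCP trk mm [-89.3   0.2 101. ] tip z 28.4 toolx [ 9.998e-01 -2.030e-02 -3.000e-04] z [-0.     0.001 -1.   ] F [ 0.25  0.01 -0.5 ] open 0.0001
t 10.5 TCP trk mm [-89.3   0.2 100.9] tip z 28.3 toolx [ 9.998e-01 -2.030e-02 -4.000e-04] z [-0.     0.001 -1.   ] F [ 0.14  0.29 -0.22] open -0.0003
```

View pics/t5.png

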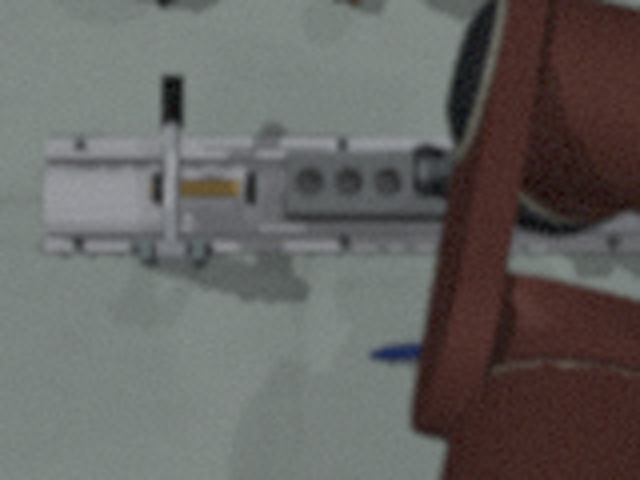

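The carrier has slid in the track; its front is at px 287 and the pad face at px 255, so the gap is about 18 mm.

Call:
drive_tool([
  [[0,-0.002,0],0],
  [[0,-0.002,0],0],
  [[0,-0.002,0],0],
  [[0,-0.002,0],0],
  [[0,-0.002,0],0],
  [[0,-0.001,0],0],
  [[0,-0.001,0],0],
  [[0,-0.001,0],0],
  [[0,0,0],0],
])

```text
t: 11.45
tool_pos: [0.5185, -0.0568, 0.1011]
tool_rot: [-3.141, 0.032, -0.0]
contact_force: [0.1, 0.3, 0.3]
opening: -0.0002
grip_force: 0.0
```

Call:
drive_tool([
  [[0,-0.001,0],0],
  [[0,-0.001,0],0],
  [[0,0,0],0],
])

```text
t: 11.75
tool_pos: [0.5185, -0.0549, 0.1011]
tool_rot: [-3.141, 0.032, -0.0]
contact_force: [-0.5, -0.3, -0.1]
opening: -0.0002
grip_force: 0.2
```

Call:
drive_tool([
  [[0,-0.0007,0],0],
  [[0,-0.0007,0],0],
  [[0,0,0],0],
])

```text
t: 12.05
tool_pos: [0.5186, -0.0538, 0.1012]
tool_rot: [3.141, -0.032, 0.0]
contact_force: [0.3, -2.7, -0.1]
opening: 0.0005
grip_force: 1.3
```

Call:
drive_tool([
  [[0,-0.0007,0],0],
  [[0,0,0],0],
])

```text
t: 12.25
tool_pos: [0.5187, -0.0533, 0.1013]
tool_rot: [3.14, -0.032, 0.001]
contact_force: [-0.4, -4.4, 0.6]
opening: -0.0
grip_force: 2.4
```

Call:
drive_tool([
  [[0,-0.0007,0],0],
  [[0,0,0],0],
  [[0,0,0],0],
])

```text
t: 12.55
tool_pos: [0.5188, -0.0528, 0.1014]
tool_rot: [3.14, -0.032, 0.001]
contact_force: [0.2, -6.0, 0.4]
opening: -0.0001
grip_force: 3.0
```

Call:
drive_tool([
  [[0,-0.0007,0],0],
  [[0,0,0],0],
  [[0,0,0],0],
])

```text
t: 12.85
tool_pos: [0.5189, -0.0525, 0.1015]
tool_rot: [3.139, -0.031, 0.001]
contact_force: [-0.4, -7.2, 1.2]
opening: -0.0002
grip_force: 3.7
```

```bash
python3 -c "
from h import *
for i in range(3): st(); cam('top')"
```

```text
t 12.85 TCP trk mm [-72.   -0.3 101.5] tip z 28.9 toolx [ 9.998e-01 -2.000e-02  8.000e-04] z [ 0.001 -0.002 -1.   ] F [-7.21  0.21  1.18] open -0.0002
t 12.9 TCP trk mm [-72.   -0.3 101.5] tip z 28.9 toolx [ 9.998e-01 -2.000e-02  8.000e-04] z [ 0.001 -0.002 -1.   ] F [-7.19  0.21  0.44] open 0.0
t 12.95 TCP trk mm [-72.   -0.3 101.5] tip z 28.9 toolx [ 9.998e-01 -2.000e-02  8.000e-04] z [ 0.001 -0.002 -1.   ] F [-6.93  0.75  0.81] open 0.0002
```

Call:
drive_tool([
  [[0,-0.0006,0],0],
  [[0,-0.0006,0],0],
  [[0,0,0],0],
  [[0,0,0],0],
])

```text
t: 13.4
tool_pos: [0.5191, -0.0519, 0.1017]
tool_rot: [3.138, -0.031, 0.002]
contact_force: [0.2, -9.3, 0.6]
opening: -0.0003
grip_force: 4.9
```

Call:
drive_tool([
  [[0,0,0],0],
])

```text
t: 13.5
tool_pos: [0.5191, -0.0519, 0.1018]
tool_rot: [3.138, -0.031, 0.002]
contact_force: [-0.9, -9.7, 0.4]
opening: -0.0002
grip_force: 4.9
```

Add 0.3 mm, then hold for more than 2 s.

Call:
drive_tool([
  [[0,-0.0003,0],0],
  [[0,0,0],0],
  [[0,0,0],0],
  [[0,0,0],0],
  [[0,0,0],0],
  [[0,0,0],0],
  [[0,0,0],0],
  [[0,0,0],0],
])

```text
t: 14.3
tool_pos: [0.5191, -0.0517, 0.1018]
tool_rot: [3.137, -0.031, 0.002]
contact_force: [0.0, -10.2, 0.7]
opening: 0.0
grip_force: 5.2
```

Call:
drive_tool([
  [[0,0,0],0],
  [[0,0,0],0],
  [[0,0,0],0],
  [[0,0,0],0],
  [[0,0,0],0],
  [[0,0,0],0],
  [[0,0,0],0],
  [[0,0,0],0],
  [[0,0,0],0],
  [[0,0,0],0],
])

```text
t: 15.3
tool_pos: [0.5192, -0.0518, 0.1019]
tool_rot: [3.137, -0.031, 0.002]
contact_force: [-0.2, -10.0, 0.4]
opening: -0.0002
grip_force: 5.2
```

Call:
drive_tool([
  [[0,0,0],0],
  [[0,0,0],0],
  [[0,0,0],0],
  [[0,0,0],0],
  [[0,0,0],0],
  [[0,0,0],0],
  [[0,0,0],0],
  [[0,0,0],0],
  [[0,0,0],0],
  [[0,0,0],0],
])

```text
t: 16.3
tool_pos: [0.5191, -0.0517, 0.1018]
tool_rot: [3.137, -0.031, 0.002]
contact_force: [-0.6, -10.3, 0.4]
opening: -0.0001
grip_force: 5.2
```

```bash
python3 -c "
from h import *
for i in range(4): st(); cam('top')"
```

```text
t 16.3 TCP trk mm [-71.2  -0.5 101.8] tip z 29.2 toolx [ 0.9998 -0.0199  0.0014] z [ 0.001 -0.004 -1.   ] F [-10.32   0.42   0.35] open -0.0001
t 16.35 TCP trk mm [-71.3  -0.5 101.8] tip z 29.2 toolx [ 0.9998 -0.0199  0.0014] z [ 0.001 -0.004 -1.   ] F [-10.61   0.16   0.82] open 0.0002
t 16.4 TCP trk mm [-71.2  -0.5 101.8] tip z 29.2 toolx [ 0.9998 -0.0198  0.0014] z [ 0.001 -0.004 -1.   ] F [-9.62  0.51  0.09] open 0.0001
t 16.45 TCP trk mm [-71.2  -0.5 101.8] tip z 29.2 toolx [ 0.9998 -0.0199  0.0014] z [ 0.001 -0.004 -1.   ] F [-10.93  -0.04   0.98] open -0.0001
```

Held at about 10.2 N for 3 s. Now I ease off slowly.

Call:
drive_tool([
  [[0,0.00015,0],0],
  [[0,0.00015,0],0],
  [[0,0.00015,0],0],
  [[0,0.00015,0],0],
  [[0,0.00015,0],0],
  [[0,0.00015,0],0],
  [[0,0.00015,0],0],
  [[0,0.00015,0],0],
  [[0,0.00015,0],0],
  [[0,0.00015,0],0],
])

```text
t: 17.5
tool_pos: [0.5188, -0.0523, 0.1014]
tool_rot: [3.139, -0.032, 0.001]
contact_force: [-0.0, -6.7, -0.4]
opening: 0.0001
grip_force: 3.3
```

Call:
drive_tool([
  [[0,0.00015,0],0],
  [[0,0.00015,0],0],
  [[0,0.00015,0],0],
  [[0,0.00015,0],0],
  [[0,0.00015,0],0],
  [[0,0.00015,0],0],
  [[0,0.00015,0],0],
  [[0,0.00015,0],0],
  [[0,0.00015,0],0],
  [[0,0.00015,0],0],
])

```text
t: 18.5
tool_pos: [0.5186, -0.053, 0.1011]
tool_rot: [-3.141, 0.032, -0.0]
contact_force: [1.1, -4.2, 0.3]
opening: -0.0002
grip_force: 2.2
```

Call:
drive_tool([
  [[0,0.0001,0],0],
  [[0,0.0001,0],0],
  [[0,0.0001,0],0],
  [[0,0.0001,0],0],
  [[0,0.0001,0],0],
  [[0,0.0001,0],0],
  [[0,0.0001,0],0],
  [[0,0.0001,0],0],
  [[0,0.0001,0],0],
  [[0,0.0001,0],0],
])

```text
t: 19.5
tool_pos: [0.5185, -0.0537, 0.1011]
tool_rot: [-3.141, 0.032, 0.0]
contact_force: [-0.4, -1.3, 1.8]
opening: 0.0
grip_force: 0.5
```

Call:
drive_tool([
  [[0,0.0001,0],0],
  [[0,0.0001,0],0],
  [[0,0.0001,0],0],
  [[0,0.0001,0],0],
  [[0,0.0001,0],0],
  [[0,0.0001,0],0],
  [[0,0.0001,0],0],
  [[0,0.0001,0],0],
  [[0,0.0001,0],0],
  [[0,0.0001,0],0],
])

```text
t: 20.5
tool_pos: [0.5185, -0.055, 0.1011]
tool_rot: [-3.141, 0.032, -0.0]
contact_force: [0.7, 0.6, -0.2]
opening: -0.0003
grip_force: 0.0
```

Call:
drive_tool([
  [[0,0.0001,0],0],
  [[0,0.0001,0],0],
  [[0,0.0001,0],0],
  [[0,0.0001,0],0],
  [[0,0.0002,0],0],
  [[0,0.0002,0],0],
  [[0,0.0002,0],0],
  [[0,0.0002,0],0],
  [[0,0.0003,0],0],
  [[0,0.0005,0],0],
])

```text
t: 21.5
tool_pos: [0.5185, -0.057, 0.1011]
tool_rot: [-3.141, 0.032, -0.0]
contact_force: [-0.8, 0.1, 0.2]
opening: 0.0
grip_force: 0.0
```

Clear of the carrier. I'll back off and lift away.

Call:
drive_tool([
  [[0,0.005,0],0],
  [[0,0.015,0],0],
  [[0,0.03,0],0],
  [[0,0.03,0],0],
  [[0,0,-0.03],0],
  [[0,0,-0.04],0],
  [[0,0.03,-0.04],0],
  [[0,0.04,0],0],
  [[0,0.04,0],0],
  [[0,0,0],0],
])

```text
t: 22.5
tool_pos: [0.5142, -0.2519, 0.2122]
tool_rot: [3.139, -0.04, 0.002]
contact_force: [-0.3, 0.9, -0.1]
opening: 0.0002
grip_force: 0.0
```

Run:
```python
from h import *
c=cam("scene");a=cam("top");st()
cv2.imwrite("pics/m6.png",np.hstack([cv2.resize(c[0][140:260,230:390],(400,300),interpolation=cv2.INTER_CUBIC),cv2.resize(a[0][170:290,215:375],(400,300),interpolation=cv2.INTER_CUBIC)]))
```

```text
t 22.6 TCP trk mm [-267.8    0.7  210.9] tip z 138.3 toolx [ 9.997e-01 -2.260e-02 -4.000e-04] z [-0.     0.001 -1.   ] F [ 0.47 -0.36 -0.39] open 0.0002
```

View pics/m6.png

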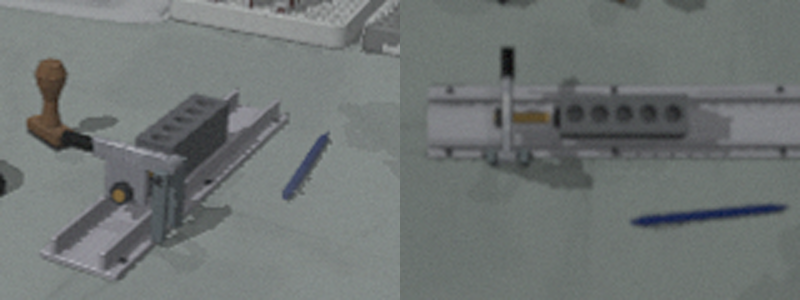

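The flag is down, the carrier front (558,115) is touching the pad, and the bystanders are undisturbed.

```bash
python3 -c "
from station import ctrl
print(ctrl.finish_job())"
```

```text
the job is handed in; nothing more can be done
None
```

I handed the job in at about 22.6 s: the flag is fully down, the carrier was held against the pad at about 10 N for 3 s, then eased off slowly and left in the track touching the pad, and in the last pictures the stamp and pen had not moved (the label roll was outside them, but the arm never went near it).

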